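# Clamp the sprung cradle and hold the resin flask pressed down in it

## Task

Crank the small bench vise by its red knob until the blue jaw has slid the sprung cradle up against the fixed jaw and grips it tight. Then take the amber flask with the orange cap, keep it upright, set it in the cradle's yellow ring and press it straight down until the ring's top is flush with the white housing, so that the flask's valve stays open. Finish while still gripping the flask and holding it pressed down, with the cradle still clamped, and leave everything else on the bench where it is.

Things in the scene. Friction and masses are not known exactly. Their poses are not given: they have to be found in the camera images.
- vise: Bench vise fixed to the table: black bed 110 (x) by 260 (y) mm, top 18 mm above the table. Origin on the table; bed from y = -85 to +175 mm in its frame. Blue fixed jaw: gripping face at y = -48 mm facing +y, 90 mm wide, top 42 mm above the table. Grey gear box 60 x 60 mm, top 84 mm above the table, at y = +135 mm, carries the crank on a vertical axis.
- jaw: Blue moving jaw of the vise, 90 x 14 x 24 mm, top 42 mm above the table. Origin at the foot of its gripping face, which looks to the vise's -y; it slides along the vise's y only, towards -y as the crank is turned clockwise, 7 mm per radian. Rack and pinion: it stays where the crank is left.
- crank (a joint): Crank angle, rad, 0 to 5, growing as it turns CLOCKWISE seen from above and closes the jaw. At 0 the arm points to the vise's +y. Starts between 0 and 1; the cradle is tight between the jaws at about 4.0. About 2.5 N at the knob turns it; it stays where it is left and keeps up to about 14 N of jaw force.
- crank_grip (a point): Point to grip on the red crank knob, an upright sleeve 15 mm in diameter and 40 mm tall that spins freely on its pin, on the end of the crank arm, 45 mm from the crank axis. This point is 118 mm above the table; the sleeve reaches from 94.5 to 134.5 mm above the table, the crank arm lies just below it.
- crank_axis (a point): Point on the vertical crank axis at the height of crank_grip (118 mm above the table), fixed to the vise at its y = +135 mm.
- cradle: Sprung ring cradle, loose on the vise bed between the jaws, 0.6 kg: aluminium base 80 x 80 x 20 mm with an upright white round housing (outer diameter 72, bore 62 mm, 30 mm tall) on it. Origin at the centre of the base's underside (18 mm above the table). Clamped, it lies with its centre at y = -8 mm in the vise's frame and square to the vise.
- housing_rim (a point): Centre of the white housing's top rim, 50 mm above the cradle's underside.
- ring_top (a point): Centre of the top edge of the yellow spring ring (outer diameter 58, bore 48 mm), which slides up and down in the housing. Released it stands 15 mm above the white rim, 83 mm above the table.
- ring (a joint): How far the ring is pressed down, in m: 0 released, 0.015 flush with the white rim, 0.020 at its stop. The spring needs 5 N to start and grows by 0.35 N per mm: 10.5 N when flush, 12 N at the stop (the flask's own weight of 2 to 3 N is part of it).
- flask_center (a point): Amber round flask, ORANGE cap: point on its axis half-way up (60 mm above its underside). 120 mm tall, 0.18-0.33 kg: foot 36 mm across, belly 68 mm across centred 29 mm up, neck 24 mm, cylindrical cap 31 mm across from 84 to 120 mm up (grip it; cap middle 42 mm above this point). Starts upright on the table. Seated in the ring this point is 55 mm above ring_top, the underside 5 mm below it.
- flask: The same flask; origin at the centre of its underside.
- spare: Another flask of the same shape, clear glass with a BLACK cap, not to be used or moved. It and the amber flask may stand in either place. Origin at the centre of its underside.
- scraper: Bystander: scraper lying flat, 200 mm long. Leave it alone.
- resin_bottle: Bystander: grey bottle, 64 mm in diameter, 150 mm tall, origin under its centre. Leave it alone.
- bits_jar: Bystander: low jar with a white lid, 60 mm in diameter, 60 mm tall, origin under its centre. Leave it alone.
- beaker: Bystander: clear plastic cup, 80 mm in diameter, 90 mm tall, origin under its centre. Leave it alone.
Things that resemble listed ones, but are neither listed nor needed, are in the scene too. Of the things shaped like the flask, the amber glass one is meant. What is shaped like the cradle but green is not meant.

How it is judged:
On the way, in this order (a step that is already met when the one before it is completed fails the run):
1. the cradle is clamped: moving jaw pushing on it, its base flat against the fixed jaw (contact force between jaw and cradle above 2 N and y of cradle in the frame of vise below -0.006 m and angle between the y axis of cradle and the y axis of vise, either way round below 0.04 rad), for 0.3 s.
2. the flask is seated in the ring, upright, and pressed down about flush (value of joint ring above 0.0115 m and horizontal distance between flask_center and ring_top below 0.012 m and z of flask_center in the frame of ring_top below 0.061 m and angle between flask's own z axis and vertical below 0.2 rad), for 0.3 s.
At the end, for the whole second after the job is handed in: Fingers hold the amber flask still, upright (0.2 rad), seated in the ring (12 mm), ring pressed at least 11.5 mm (15 is flush, deeper is fine); cradle on the bed, within 2 mm of the fixed jaw, square within 0.04 rad, moving jaw pressing it with over 2 N (all of step 1 and all of step 2 and z of flask_center in the frame of ring_top above 0.049 m and contact force between the fingers and flask above 2 N and linear speed of flask below 0.02 m/s and z of cradle in the frame of vise below 0.021 m); the arm keeps its last pose, push and grip.
It fails at once if the flask is tipped more than 45 degrees (angle between flask's own z axis and vertical above 0.78 rad).
It fails at once if a bystander is pushed more than 30 mm (distance of any of spare, scraper, resin_bottle, bits_jar, beaker from where it was at the start of the episode above 0.03 m).
It fails at once if the spare flask is tipped over (angle between spare's own z axis and vertical above 0.5 rad).
It also fails if it takes over 66 s, if anything falls off the work surface, if the arm or the gripper's body presses on something with over 40 N, if the wrist force passes 120 N, or if a joint passes its speed limit or range.

## Robot

A 6-joint arm with a two-finger parallel gripper is mounted at the origin on the work surface. World frame = base frame: x ahead of the robot, y to its left, z up, the work surface at z = 0. Lengths are in m, angles in rad, forces in N, time in s.
With the tool pointing down it reaches from about 0.3 to 0.875 m from the base axis. Payload 6.4 kg.
Tool frame: the origin (TCP) lies on the centre line of the jaws, within the pads' length; the fingertips stand 25 mm ahead of it and the grasp point (between the pads) lies 6 mm ahead of it; z points along the fingers, y is the line along which they close (so a half turn about z gives the same grasp; the last joint's range is limited). The gripper opens to 85 mm and grips with 20 to 120 N. Pads are 22 mm wide; open, the fingers measure 114 mm over their backs; the gripper's body (76 mm by 85 mm) begins 54 mm behind the grasp point. The pads swing forward as they close: fully open they stand 13 mm farther back than shut.
Start: joints at [-1.369, 0.181, 1.607, -0, 1.354, -0.206], TCP at [0.228, -0.528, 0.256] pointing down, gripper open.
Joint ranges: [-2.99, 2.99], [-0.89, 2.07], [0.3, 2.58], [-1.14, 4.28], [0, 2.63], [-3.12, 3.12]. Speed limits (rad/s): [2.57, 2.57, 3.01, 3.14, 3.14, 3.14].

## Interface

Orientations are given as a unit quaternion [w, x, y, z].
In Python, from bench import get_obs, camera, hand_in, spot_in gives the robot as it stands.
- The arm moves only by the shell command python3 -m jog 'ROWS'. ROWS is JSON, one flat list of numbers, 7 for each row, row after row: the shift along the tool's x, y, z in m, then the turn, a rotation vector about the tool's x, y, z in rad, then the closure, from 0 (fully open) to 1 (shut). A call has 1 to 20 rows; each row is the pose to reach, as a shift and turn from the pose commanded when the call began, along the tool's axes at that moment; what a row does not reach only later rows make up. A row lasts 1/8 s, in which the tool goes at most 62.5 mm and 10.7 degrees, less where a joint would pass 70% of its speed; a pose out of reach is approached as far as the arm can. A call with a gripper value outside its range is refused whole. The fingers move at their own pace and stop on an object; the grip force is fixed at half the most. Time passes only in rows, so rows that repeat a pose let the fingers close. It gives the time, the measured TCP pose, the force, the opening and the grip force at its end, in the units of the state.
- get_obs(): the state, without advancing time (a new reading comes with each control period).
- camera(name): name is "side" or "top" or "wrist"; returns a dict with "frame" (420x560x3 uint8, red, green, blue), "mtx" (3x3 intrinsics, pixels), "distortion" ([k1, k2, p1, p2, k3] as OpenCV has them; the pictures are not rectified), "extrinsics" (4x4, takes a point from camera to world coordinates). Camera axes: x right, y up, looking along -z (the intrinsics and any distortion apply to the point x, -y, -z); pixel columns grow to the right and rows downward; lengths in m; the calibration is good to about 2 mm. A picture is of the moment at which its call begins. There is no depth.
- hand_in(): hands the job in; it is judged then, once.
Trained networks look in a picture, given as the dict that the camera call returned (one of the last four; its "shot" number tells which), for a name from the list of things; names that differ only in an ending like _2 or _b are one class to them, and where a whole thing is asked for, a point or a joint stands for the part that bears it (a point fixed in the world has none). Each returns a list of dicts, best first, with "confidence" (0 to 1); they miss things now and then, are a little off and sometimes report something else, mostly with a low value. They report only what shows in the picture. A call takes as long as a camera call. They do not tell look-alikes from the thing itself.
- spot_in(picture, name): "xyz" ([x, y, z] in m, in world coordinates, good to about 4 mm: the middle of the surface that is visible of it).
The state is a dict: "time_s": time; "q": joint angles; "dq": joint speeds; "joint_efforts": joint torques, N m; "eef_pos": TCP position; "eef_rot": TCP orientation; "wrist_force": force on the tool from outside, world axes, zero at the start; "torque": the same for the moment, N m; "opening": opening from 0.0 (shut) to 1.0 (fully open); "grasp_force": force on a finger pad.
Only numpy, scipy, OpenCV 4.12 (cv2) and the standard library are available. Lean on these libraries where they do the work, as an engineer would, in place of code of your own. Each camera call takes 0.05 s, during which the arm holds its last target. There are 200 camera calls.

## Working session

There is one attempt and no reset: what is moved stays moved. The work goes in short steps, Python scripts to look and compute and a shell command to move; the robot and the scene stay as the last step left them, time stands still between calls to the robot, and variables do not carry over. Pictures are saved under pics/ and viewed, at most 10 in all, crops included, and the job is handed in when it is done.

```bash
ls; mkdir -p pics
python3 - <<'E'
from bench import *
import cv2
o=get_obs();print({k:o[k] for k in('time_s','eef_pos','eef_rot','opening')})
for n in('top','side'):
    c=camera(n);cv2.imwrite(f'pics/{n}1.png',c['frame'][:,:,::-1])
    for k in('vise','jaw','crank','cradle','ring_top','flask','spare','scraper','resin_bottle','bits_jar','beaker'):
        print(n,k,[( [round(float(v),3) for v in d['xyz']],round(d['confidence'],2)) for d in spot_in(c,k)][:4])
E
```

```text
pics
{'time_s': 0.0, 'eef_pos': array([ 0.22793788, -0.52733125,  0.25537534]), 'eef_rot': array([-8.84905150e-04,  9.79282982e-01,  2.02494588e-01, -1.76802828e-05]), 'opening': 0.9956268833685666}
top vise [([0.548, 0.208, 0.018], 0.57)]
top jaw [([0.561, 0.198, 0.044], 0.77)]
top crank []
top cradle [([0.721, 0.216, 0.021], 0.81), ([0.54, 0.137, 0.035], 0.78), ([0.733, 0.022, 0.104], 0.62)]
top ring_top [([0.547, 0.133, 0.086], 0.67), ([0.723, 0.219, 0.062], 0.45)]
top flask [([0.419, -0.328, 0.055], 0.97), ([0.422, -0.215, 0.057], 0.76)]
top spare [([0.557, -0.342, 0.053], 0.62)]
top scraper [([0.688, -0.159, 0.001], 0.57), ([0.543, 0.136, 0.036], 0.43)]
top resin_bottle [([0.735, 0.019, 0.103], 0.67)]
top bits_jar [([0.584, -0.206, 0.061], 0.62)]
top beaker [([0.424, 0.495, 0.047], 0.69)]
side vise [([0.551, 0.259, 0.019], 0.84)]
side jaw [([0.535, 0.199, 0.043], 0.75)]
side crank [([0.574, 0.301, 0.094], 0.75)]
side cradle [([0.719, 0.236, 0.035], 0.77), ([0.418, 0.471, 0.053], 0.71)]
side ring_top [([0.548, 0.134, 0.076], 0.78), ([0.724, 0.211, 0.059], 0.66), ([0.542, 0.155, 0.051], 0.47)]
side flask [([0.555, 0.258, 0.021], 0.69), ([0.427, -0.21, 0.051], 0.62), ([0.429, -0.336, 0.062], 0.61)]
side spare [([0.554, -0.34, 0.057], 0.64)]
side scraper [([0.687, -0.162, 0.002], 0.84), ([0.551, 0.135, 0.073], 0.41)]
side resin_bottle [([0.738, 0.04, 0.082], 0.72)]
side bits_jar [([0.584, -0.192, 0.041], 0.89)]
side beaker [([0.417, 0.472, 0.055], 0.61)]
```

View pics/top1.png

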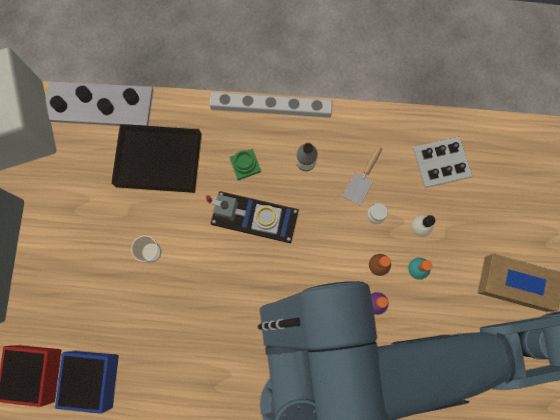

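View pics/side1.png

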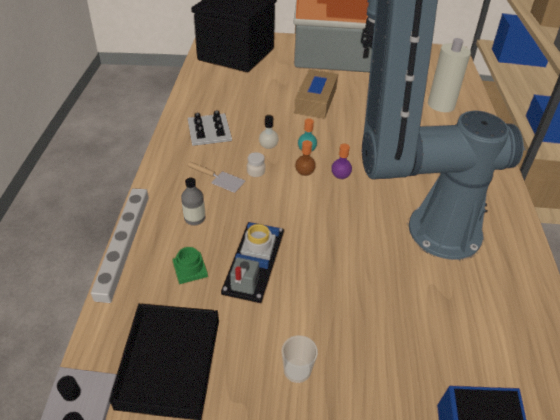

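In the top view, three orange-capped flasks are candidates: (380,264) amber, (419,268) teal and (377,302) purple. The amber one, near world (0.42,-0.21), fits the description. The spare with the black cap is at (423,225). The white/yellow cradle on the black vise is at (265,217), and the green look-alike is at (245,163). I'll confirm in one enlarged crop.

```bash
cat > h.py <<'E'
import numpy as np, cv2
from bench import *
def proj(c,P):
    E=np.linalg.inv(c['extrinsics']);p=np.atleast_2d(P)@E[:3,:3].T+E[:3,3]
    p=p*[1,-1,-1]
    return cv2.projectPoints(p.reshape(-1,1,3),np.zeros(3),np.zeros(3),c['mtx'],np.array(c['distortion']))[0][:,0]
def ray(c,uv,z):
    u=cv2.undistortPoints(np.array(uv,float).reshape(-1,1,2),c['mtx'],np.array(c['distortion']))[:,0]
    d=np.c_[u[:,0],-u[:,1],-np.ones(len(u))]@c['extrinsics'][:3,:3].T
    o=c['extrinsics'][:3,3];return o+d*((z-o[2])/d[:,2])[:,None]
def blob(c,lo,hi,roi):
    x0,y0,x1,y1=roi;f=cv2.cvtColor(c['frame'][y0:y1,x0:x1],cv2.COLOR_RGB2HSV)
    m=cv2.inRange(f,np.array(lo),np.array(hi));n,l,s,ce=cv2.connectedComponentsWithStats(m)
    return [(int(s[i,4]),(ce[i]+[x0,y0]).round(1).tolist(),s[i,:4].tolist()) for i in np.argsort(-s[1:,4])[:3]+1]
E
python3 - <<'E'
from h import *
t=camera('top');s=camera('side')
a=cv2.resize(t['frame'][180:250,195:310],None,fx=5,fy=5,interpolation=2)
b=cv2.resize(t['frame'][195:320,355:445],None,fx=2.5,fy=2.8,interpolation=2)
b=cv2.resize(b,(225,350))
d=cv2.resize(s['frame'][215:305,215:295],None,fx=2.5,fy=2.5,interpolation=2);e=np.zeros((225,800,3),np.uint8);e[:,:200]=d
f=cv2.resize(s['frame'][110:185,260:360],(300,225),interpolation=2);e[:,210:510]=f
cv2.imwrite('pics/crop.png',np.vstack([np.hstack([a,b]),e])[:,:,::-1])
for n,c,r,rf in(('top',t,(195,180,310,250),(360,240,400,290)),('side',s,(215,215,300,305),(295,135,320,180))):
    for nm,lo,hi in(('red',(0,150,80),(6,255,255)),('yel',(20,110,120),(35,255,255)),('blue',(105,120,40),(125,255,200))):print(n,nm,blob(c,lo,hi,r))
    print(n,'cap',blob(c,(5,170,150),(15,255,255),rf))
E
```

```text
top red [(21, [208.3, 198.3], [11, 16, 5, 6])]
top yel [(110, [266.0, 215.7], [62, 26, 19, 20])]
top blue [(87, [247.1, 213.0], [48, 20, 9, 27]), (87, [285.0, 222.9], [85, 29, 10, 28])]
top cap [(85, [384.4, 260.8], [19, 16, 11, 10])]
side red [(55, [237.8, 273.2], [21, 52, 5, 13])]
side yel [(250, [257.9, 233.1], [33, 9, 21, 20])]
side blue [(142, [256.3, 260.7], [21, 38, 33, 16]), (57, [274.3, 230.7], [54, 12, 11, 10]), (12, [248.9, 224.5], [32, 8, 5, 5])]
side cap [(89, [306.2, 147.4], [8, 6, 8, 14])]
```

View pics/crop.png

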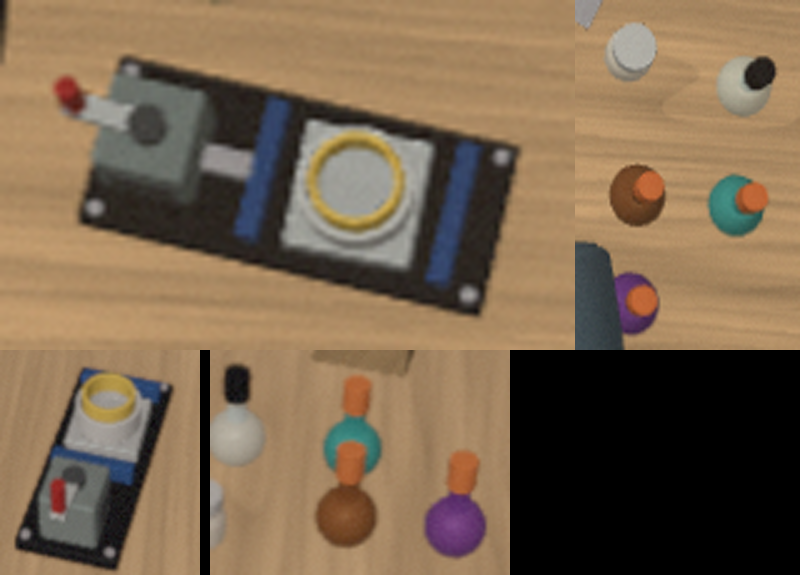

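The crop confirms it: the amber flask is brown with an orange cap at top (380,264), the others are teal and purple. The vise bed corners in the top view are about (219,191), (299,209), (291,243) and (211,224), and the knob is at (208,198). Next I fit the vise pose and the crank angle.

Run:
```python
from h import *
from scipy.optimize import least_squares
t=camera('top');s=camera('side')
uv=np.array([(219,191.4),(298.6,209.4),(291,243),(211,224.4)])
L=np.array([(.055,.175),(.055,-.085),(-.055,-.085),(-.055,.175)])
us=np.array([(223.,292.),(262,301),(283,234.),(248,224)]) # bl,br,tr,tl of side (bed corners): crop(20,195),(112,218)/(172,36),(83,20)
us=215+np.array([(18,545-350),(115,568-350),(173,385-350),(84,369-350)])/2.5
Ls=L[[0,3,2,1]]
def w(p,l,z):
    c,q=np.cos(p[2]),np.sin(p[2]);l=np.atleast_2d(l);return np.c_[p[0]+c*l[:,0]-q*l[:,1],p[1]+q*l[:,0]+c*l[:,1],np.full(len(l),z)]
print(ray(t,uv,.018).round(4));print(ray(s,us,.018).round(4))
f=lambda p:np.r_[(proj(t,w(p,L,.018))-uv).ravel(),(proj(s,w(p,Ls,.018))-us).ravel()]
r=least_squares(f,[.55,.16,.2]);p=r.x;print('vise',p,r.fun.round(1))
ft=lambda p:(proj(t,w(p,L,.018))-uv).ravel();print('top only',least_squares(ft,p).x)
k=lambda a:w(p,[[.045*np.sin(a),.135+.045*np.cos(a)]],.118) # clockwise from +y -> +x
print('axis',w(p,[[0,.135]],.118))
for sg in(1,):
  g=lambda a:np.r_[(proj(t,k(a[0]))-[208.3,198.3]).ravel(),(proj(s,k(a[0]))-[237.8,273.2]).ravel()]
  q=least_squares(g,[.3]);print('crank',q.x,q.fun,k(q.x[0]))
print('knob top ray',ray(t,[(208.3,198.3)],.125),'side',ray(s,[(237.8,273.2)],.1145))
print('ring top',ray(t,[(266,215.7)],.08),ray(s,[(257.9,233.1)],.078))
print('cap',ray(t,[(384.4,260.8)],.118),ray(s,[(306.2,147.4)],.102))
print(w(p,[[0,-.008]],.083))
# jaw
print('jaw y from top', [ (np.array([-np.sin(p[2]),np.cos(p[2])])@(ray(t,[u],.042)[0,:2]-p[:2])) for u in((247.1,213.0),(285,222.9))])
```

```text
[[0.6252 0.2868 0.018 ]
 [0.5851 0.0319 0.018 ]
 [0.4772 0.0484 0.018 ]
 [0.5176 0.3016 0.018 ]]
[[0.6209 0.3    0.018 ]
 [0.5194 0.3183 0.018 ]
 [0.4779 0.0596 0.018 ]
 [0.5823 0.0448 0.018 ]]
vise [ 0.54391203  0.12872874 -0.15561045] [-2.  -0.2 -1.4 -0.1 -1.6  0.1 -2.8  0.1 -1.3 -2.3  1.4 -2.6  0.7 -1.6
 -0.6 -2.2]
top only [ 0.54435982  0.12271186 -0.15522037]
axis [[0.56483476 0.26209755 0.118     ]]
crank [0.11875728] [-1.04374316  0.08860856  0.05155173 -1.4624025 ] [[0.57702699 0.3054144  0.118     ]]
knob top ray [[0.57591219 0.30122021 0.125     ]] side [[0.5770291  0.30712652 0.1145    ]]
ring top [[0.54508315 0.12945991 0.08      ]] [[0.54566798 0.13817281 0.078     ]]
cap [[ 0.42916967 -0.22420292  0.118     ]] [[ 0.43002461 -0.21851207  0.102     ]]
[[0.54267217 0.1208254  0.083     ]]
jaw y from top [np.float64(0.06263834906034475), np.float64(-0.05831202512393243)]
```

```bash
python3 -m jog '[0.614,-0.57,-0.104,0,0,0,0, 0.614,-0.57,-0.104,0,0,0,0, 0.614,-0.57,-0.104,0,0,0,0, 0.614,-0.57,-0.104,0,0,0,0, 0.614,-0.57,-0.104,0,0,0,0, 0.614,-0.57,-0.104,0,0,0,0, 0.614,-0.57,-0.104,0,0,0,0, 0.614,-0.57,-0.104,0,0,0,0, 0.614,-0.57,-0.104,0,0,0,0, 0.614,-0.57,-0.104,0,0,0,0, 0.614,-0.57,-0.104,0,0,0,0, 0.614,-0.57,-0.104,0,0,0,0, 0.614,-0.57,-0.104,0,0,0,0, 0.614,-0.57,-0.104,0,0,0,0, 0.614,-0.57,-0.104,0,0,0,0, 0.614,-0.57,-0.104,0,0,0,0, 0.614,-0.57,-0.104,0,0,0,0, 0.614,-0.57,-0.104,0,0,0,0]'
python3 - <<'E'
from h import *
c=camera('wrist');cv2.imwrite('pics/w1.png',c['frame'][:,:,::-1])
print(get_obs()['q'].round(2))
for k in('crank_grip','crank','ring_top','jaw','cradle'):print(k,[(d['xyz'].round(3) if hasattr(d['xyz'],'round') else d['xyz'],round(d['confidence'],2)) for d in spot_in(c,k)][:3])
R=(0,0,560,420)
print('red',blob(c,(0,150,80),(6,255,255),R),'yel',blob(c,(20,110,120),(35,255,255),R),'blue',blob(c,(105,120,40),(125,255,200),R))
E
```

```text
time_s: 3.65
eef_pos: [0.5656, 0.2379, 0.3605]
eef_rot: [0.0, 0.979, 0.202, 0.0]
wrist_force: [0.2, -0.2, -0.4]
opening: 1.0
grasp_force: 0.0
[ 0.21  0.2   1.37 -0.    1.57  1.37]
crank_grip [([0.5746, 0.2796, 0.0983], 0.94), ([0.5497, 0.1406, 0.0366], 0.67)]
crank [([0.574, 0.2837, 0.0994], 0.8)]
ring_top [([0.5476, 0.1323, 0.0814], 0.88), ([0.7321, 0.2178, 0.0624], 0.7)]
jaw [([0.5595, 0.1944, 0.0435], 0.86), ([0.5461, 0.1375, 0.0361], 0.4)]
cradle [([0.7224, 0.2224, 0.0198], 0.68), ([0.5477, 0.143, 0.036], 0.59)]
red [(216, [224.4, 147.4], [216, 140, 19, 16])] yel [(1013, [351.8, 223.8], [327, 199, 49, 49])] blue [(992, [381.5, 235.4], [358, 206, 48, 60]), (871, [308.4, 189.4], [286, 158, 47, 64])]
```

View pics/w1.png

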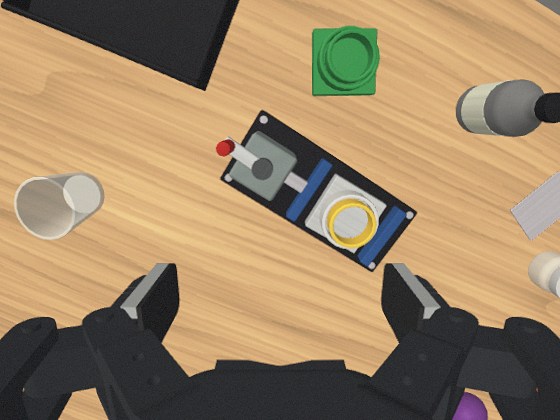

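The wrist view shows the knob at (224,147), the ring at (352,224) and the bed corners at (263,111), (417,212), (372,271) and (221,180). I refit the pose with these.

```bash
cat > fit.py <<'E'
from h import *
from scipy.optimize import least_squares
def w(p,l,z):
    c,q=np.cos(p[2]),np.sin(p[2]);l=np.atleast_2d(l);return np.c_[p[0]+c*l[:,0]-q*l[:,1],p[1]+q*l[:,0]+c*l[:,1],np.full(len(l),z)]
L=np.array([(.055,.175),(.055,-.085),(-.055,-.085),(-.055,.175)])
E
python3 - <<'E'
from fit import *
c=camera('wrist');g=cv2.cvtColor(c['frame'],cv2.COLOR_RGB2GRAY)
uv=np.array([(263,111),(417,212),(372,271),(221,180.)])
r=least_squares(lambda p:(proj(c,w(p,L,.018))-uv).ravel(),[.544,.126,-.155]);p=r.x
print('vise',p,r.fun.round(1));print('axis',w(p,[[0,.135]],.118))
print('knob',ray(c,[(224.4,147.4)],.13),'ring',ray(c,[(351.8,223.8)],.081))
k=ray(c,[(224.4,147.4)],.13)[0]-w(p,[[0,.135]],.118)[0];print(np.hypot(*k[:2]),'angle',np.pi/2+p[2]-np.arctan2(k[1],k[0]))
print('hub',ray(c,[(262,168)],.09))
E
```

```text
vise [ 0.54689702  0.1271754  -0.1559271 ] [-1.4 -2.   2.2  0.5  1.2  2.4 -1.7  0. ]
axis [[0.56786198 0.26053757 0.118     ]]
knob [[0.57891871 0.30525577 0.13      ]] ring [[0.54785953 0.13587279 0.081     ]]
0.04606482640787903 angle 0.08646487107940692
hub [[0.56862821 0.26215615 0.09      ]]
```

```bash
python3 -m jog '[0.039,-0.056,0.08,0,0,0,0, 0.039,-0.056,0.14,0,0,0,0, 0.039,-0.056,0.19,0,0,0,0, 0.039,-0.056,0.232,0,0,0,0, 0.039,-0.056,0.232,0,0,0,0, 0.039,-0.056,0.232,0,0,0,0, 0.039,-0.056,0.232,0,0,0,1, 0.039,-0.056,0.232,0,0,0,1, 0.039,-0.056,0.232,0,0,0,1, 0.039,-0.056,0.232,0,0,0,1, 0.039,-0.056,0.232,0,0,0,1, 0.039,-0.056,0.232,0,0,0,1]'
python3 - <<'E'
from h import *
o=get_obs();print(o['eef_pos'],o['torque'])
E
```

```text
time_s: 5.5
eef_pos: [0.5794, 0.306, 0.1289]
eef_rot: [-0.0, 0.979, 0.203, 0.0]
wrist_force: [-2.0, -0.5, 6.2]
opening: 0.147
grasp_force: 58.4
[0.579446   0.30597519 0.12890884] [ 0.00713383  0.28696209 -0.01860734]
```

Run:
```python
import numpy as np
tx=np.array([.918,.3966]);ty=np.array([.3966,-.918])
P=lambda a:.045*np.array([np.sin(a+.156),np.cos(a+.156)])
for a0,st in((.09,.2),):
    for i in range(1,11):
        d=P(a0+st*i)-P(a0);print(round(a0+st*i,2),(d@tx).round(4),(d@ty).round(4))
for i in range(1,11):
        d=P(2.09+.2*i)-P(2.09);print(round(2.09+.2*i,2),(d@tx).round(4),(d@ty).round(4))
```

```text
0.29 0.0066 0.0061
0.49 0.0117 0.0135
0.69 0.0154 0.0217
0.89 0.0173 0.0305
1.09 0.0175 0.0395
1.29 0.0158 0.0483
1.49 0.0125 0.0566
1.69 0.0075 0.0641
1.89 0.0012 0.0705
2.09 -0.0063 0.0755
2.29 -0.0083 0.0034
2.49 -0.0171 0.0051
2.69 -0.0261 0.005
2.89 -0.0349 0.0031
3.09 -0.0431 -0.0005
3.29 -0.0505 -0.0057
3.49 -0.0567 -0.0122
3.69 -0.0614 -0.0198
3.89 -0.0646 -0.0282
4.09 -0.066 -0.0371
```

```bash
python3 -m jog '[0.0066,0.0061,0,0,0,0,1, 0.0117,0.0135,0,0,0,0,1, 0.0154,0.0217,0,0,0,0,1, 0.0173,0.0305,0,0,0,0,1, 0.0175,0.0395,0,0,0,0,1, 0.0158,0.0483,0,0,0,0,1, 0.0125,0.0566,0,0,0,0,1, 0.0075,0.0641,0,0,0,0,1, 0.0012,0.0705,0,0,0,0,1, -0.0063,0.0755,0,0,0,0,1, -0.0063,0.0755,0,0,0,0,1]'
```

```text
time_s: 6.88
eef_pos: [0.6037, 0.2322, 0.1289]
eef_rot: [0.001, 0.979, 0.202, 0.0]
wrist_force: [2.6, -1.5, 6.5]
opening: 0.157
grasp_force: 58.9
```

```bash
python3 -m jog '[-0.0083,0.0034,0,0,0,0,1, -0.0171,0.0051,0,0,0,0,1, -0.0261,0.005,0,0,0,0,1, -0.0349,0.0031,0,0,0,0,1, -0.0431,-0.0005,0,0,0,0,1, -0.0505,-0.0057,0,0,0,0,1, -0.0567,-0.0122,0,0,0,0,1, -0.0614,-0.0198,0,0,0,0,1, -0.0614,-0.0198,0,0,0,0,1]'
python3 - <<'E'
from fit import *
c=camera('top');cv2.imwrite('pics/t2.png',c['frame'][:,:,::-1])
print(get_obs()['wrist_force'])
E
```

```text
time_s: 8.0
eef_pos: [0.5394, 0.2285, 0.1289]
eef_rot: [-0.001, 0.979, 0.203, 0.001]
wrist_force: [3.6, 4.8, 4.7]
opening: 0.151
grasp_force: 58.7
[2.91102957 6.57477779 5.63083095]
```

```bash
python3 -m jog '[-0.0014,-0.004,0,0,0,0,1, -0.0027,-0.0077,0,0,0,0,1, -0.0035,-0.012,0,0,0,0,1, -0.0035,-0.012,0,0,0,0,1, -0.0035,-0.012,0,0,0,0,1]'
```

```text
time_s: 8.68
eef_pos: [0.532, 0.2373, 0.1289]
eef_rot: [0.0, 0.979, 0.202, 0.001]
wrist_force: [4.6, 2.9, 3.8]
opening: 0.159
grasp_force: 58.7
```

```bash
python3 -m jog '[0.0003,-0.0025,0,0,0,0,1, 0.0005,-0.005,0,0,0,0,1, 0.0005,-0.005,0,0,0,0,1]'; python3 -m jog '[0.0002,-0.0025,0,0,0,0,1, 0.0005,-0.0045,0,0,0,0,1, 0.0005,-0.0045,0,0,0,0,1]'
python3 - <<'E'
from fit import *
for n in('top','side'):
    c=camera(n)
    if n=='side':cv2.imwrite('pics/s2.png',cv2.resize(c['frame'][200:310,200:310],None,fx=5,fy=5,interpolation=2)[:,:,::-1])
    r=(195,180,310,250) if n=='top' else (215,215,300,305)
    print(n,blob(c,(20,110,120),(35,255,255),r),blob(c,(105,120,40),(125,255,200),r))
E
```

```text
time_s: 9.05
eef_pos: [0.5307, 0.2398, 0.1289]
eef_rot: [0.002, 0.979, 0.203, 0.001]
wrist_force: [5.4, -6.9, 6.4]
opening: 0.155
grasp_force: 59.1
time_s: 9.43
eef_pos: [0.5301, 0.2413, 0.1289]
eef_rot: [0.004, 0.979, 0.202, 0.0]
wrist_force: [5.7, -18.4, 8.0]
opening: 0.157
grasp_force: 59.3
top [(111, [270.0, 216.9], [66, 28, 19, 19])] [(101, [255.4, 215.8], [56, 22, 10, 28]), (82, [285.3, 222.3], [86, 29, 9, 27])]
side [(3, [250.0, 233.0], [35, 17, 1, 3])] [(114, [244.5, 251.2], [23, 31, 16, 11]), (23, [268.7, 257.5], [52, 40, 5, 6]), (13, [276.1, 229.7], [59, 13, 5, 6])]
```

View pics/s2.png

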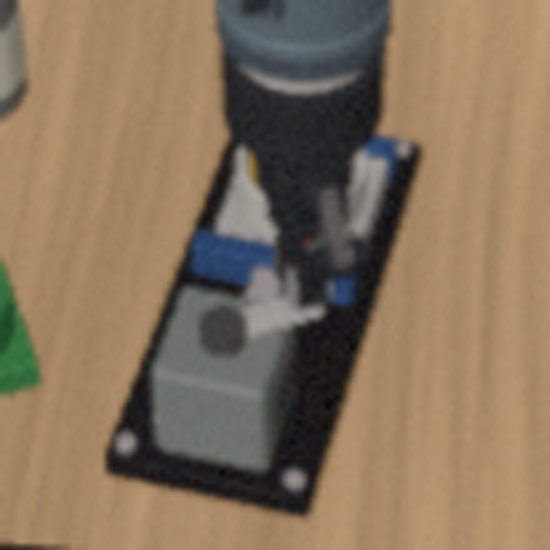

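```bash
python3 -m jog '[0,0,0,0,0,0,0.5, 0,0,0,0,0,0,0.5, 0,0,0,0,0,0,0.4, 0,0,-0.05,0,0,0,0.3, 0,0,-0.1,0,0,0,0, 0,0,-0.15,0,0,0,0, 0,0,-0.2,0,0,0,0, 0,0,-0.235,0,0,0,0, 0,0,-0.235,0,0,0,0, 0,0,-0.235,0,0,0,0]'
python3 - <<'E'
from fit import *
c=camera('wrist');cv2.imwrite('pics/w2.png',c['frame'][:,:,::-1])
R=(0,0,560,420)
print('red',blob(c,(0,150,80),(6,255,255),R),'yel',blob(c,(20,110,120),(35,255,255),R),'blue',blob(c,(105,120,40),(125,255,200),R))
o=get_obs();print(o['eef_pos'],o['q'])
E
```

```text
time_s: 10.78
eef_pos: [0.5276, 0.2467, 0.3619]
eef_rot: [0.0, 0.979, 0.203, -0.001]
wrist_force: [0.1, -0.2, -0.6]
opening: 1.001
grasp_force: 0.0
red [(208, [288.7, 183.7], [282, 175, 15, 18])] yel [(1056, [379.8, 204.8], [354, 180, 51, 50]), (1, [400.0, 23.0], [400, 23, 1, 1]), (1, [330.0, 55.0], [330, 55, 1, 1])] blue [(895, [343.9, 176.1], [320, 145, 49, 64]), (546, [403.7, 212.1], [377, 183, 48, 61]), (95, [3.4, 329.7], [0, 323, 11, 16])]
[0.52749032 0.24656534 0.36131948] [2.33519300e-01 1.32578601e-01 1.45191040e+00 3.53089523e-05
 1.56043093e+00 1.39611763e+00]
```

View pics/w2.png

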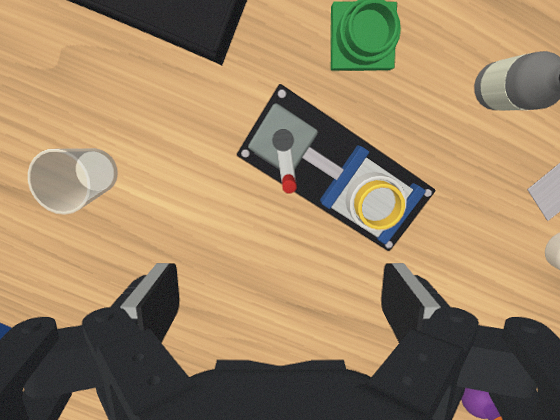

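The crop shows the jaw against the cradle, square, with the knob now at (288,184). Next I go over to the amber flask.

```bash
python3 - <<'E'
from fit import *
c=camera('wrist');print('ring',ray(c,[(379.5,205)],.081),ray(c,[(379.8,204.8)],.078))
uv=np.array([(280,85),(434,190),(390,250),(237,156.)])
r=least_squares(lambda p:(proj(c,w(p,L,.018))-uv).ravel(),[.544,.126,-.155]);print(r.x,r.fun.round(1),w(r.x,[[0,-.008]],.083))
E
python3 -m jog '[-0.335,0.391,0.06,0,0,0,0, -0.335,0.391,0.06,0,0,0,0, -0.335,0.391,0.06,0,0,0,0, -0.335,0.391,0.06,0,0,0,0, -0.335,0.391,0.06,0,0,0,0, -0.335,0.391,0.06,0,0,0,0, -0.335,0.391,0.06,0,0,0,0, -0.335,0.391,0.06,0,0,0,0, -0.335,0.391,0.06,0,0,0,0, -0.335,0.391,0.06,0,0,0,0, -0.335,0.391,0.06,0,0,0,0, -0.335,0.391,0.06,0,0,0,0, -0.335,0.391,0.06,0,0,0,0]'
python3 - <<'E'
from fit import *
c=camera('wrist');cv2.imwrite('pics/w3.png',c['frame'][:,:,::-1])
print('cap',blob(c,(5,170,150),(15,255,255),(0,0,560,420)))
print([(d['xyz'],d['confidence']) for d in spot_in(c,'flask')])
for n,r in(('top',(360,240,400,290)),('side',(295,135,320,180))):
    t=camera(n);print(n,blob(t,(5,170,150),(15,255,255),r))
E
```

```text
ring [[0.5431316  0.12291812 0.081     ]] [[0.5431531  0.12156242 0.078     ]]
[ 0.54617672  0.12682832 -0.15373543] [-1.1 -1.8  3.2 -0.1  0.1  2.6 -1.9  0.3] [[0.54495167 0.11892267 0.083     ]]
time_s: 12.5
eef_pos: [0.3764, -0.2443, 0.3035]
eef_rot: [0.0, 0.979, 0.203, 0.0]
wrist_force: [-0.2, 0.8, -0.2]
opening: 0.998
grasp_force: 0.0
cap [(1152, [398.9, 185.2], [378, 167, 42, 38]), (1012, [281.0, 129.3], [264, 112, 36, 36]), (919, [227.8, 241.8], [212, 221, 32, 40])]
[([0.4303, -0.3337, 0.0581], 0.84), ([0.4303, -0.2195, 0.0507], 0.71), ([0.3223, -0.224, 0.0534], 0.58), ([0.5617, -0.2168, 0.0323], 0.52)]
top [(75, [383.9, 260.4], [19, 16, 11, 10])]
side [(87, [306.2, 147.5], [8, 6, 8, 14])]
```

View pics/w3.png

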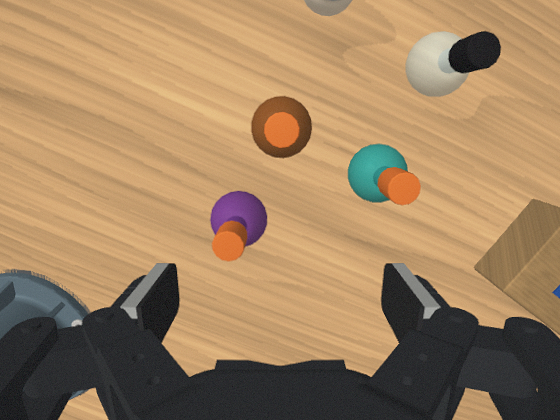

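The amber flask is at (281,128), seen from straight above. Teal at (398,185) and purple at (228,242) stay clear.

Run:
```python
from fit import *
c=camera('wrist');q=ray(c,[(281,129.3)],.12)[0];print(q,ray(c,[(281.5,127)],.035),get_obs()['eef_pos'],get_obs()['wrist_force'])
d=q-get_obs()['eef_pos'];print(.918*d[0]+.3966*d[1],.3966*d[0]-.918*d[1])
```

```text
[ 0.42935163 -0.22284079  0.12      ] [[ 0.42957347 -0.22371908  0.035     ]] [ 0.37602406 -0.24505996  0.30338472] [-0.59910886 -0.99934685  0.47537426]
0.057766840012127584 0.0007525129804068394
```

```bash
python3 -m jog '[0.058,0.001,0.03,0,0,0,0, 0.058,0.001,0.08,0,0,0,0, 0.058,0.001,0.13,0,0,0,0, 0.058,0.001,0.17,0,0,0,0, 0.058,0.001,0.194,0,0,0,0, 0.058,0.001,0.194,0,0,0,0, 0.058,0.001,0.194,0,0,0,0.3, 0.058,0.001,0.194,0,0,0,0.5, 0.058,0.001,0.194,0,0,0,1, 0.058,0.001,0.194,0,0,0,1, 0.058,0.001,0.194,0,0,0,1, 0.058,0.001,0.194,0,0,0,1]'
```

```text
time_s: 14.25
eef_pos: [0.4301, -0.2235, 0.1105]
eef_rot: [0.001, 0.979, 0.203, 0.001]
wrist_force: [-1.0, 1.2, 5.3]
opening: 0.349
grasp_force: 58.8
```

```bash
python3 -m jog '[0,0,-0.03,0,0,0,1, 0,0,-0.08,0,0,0,1, 0,0,-0.12,0,0,0,1, 0,0,-0.13,0,0,0,1, 0.02,-0.022,-0.13,0,0,0,1, 0.048,-0.054,-0.13,0,0,0,1, 0.076,-0.086,-0.13,0,0,0,1, 0.104,-0.117,-0.13,0,0,0,1, 0.132,-0.148,-0.13,0,0,0,1, 0.16,-0.18,-0.13,0,0,0,1, 0.188,-0.211,-0.13,0,0,0,1, 0.216,-0.242,-0.13,0,0,0,1, 0.235,-0.264,-0.13,0,0,0,1, 0.2414,-0.2708,-0.13,0,0,0,1, 0.2414,-0.2708,-0.13,0,0,0,1, 0.2414,-0.2708,-0.13,0,0,0,1]'
python3 - <<'E'
from fit import *
o=get_obs();print(o['eef_pos'],o['wrist_force'],o['torque'])
out=[]
for n,r in(('wrist',(0,0,560,420)),('side',(200,160,320,310)),('top',(200,170,330,270))):
    c=camera(n);print(n,'yel',blob(c,(20,110,120),(35,255,255),r),'cap',blob(c,(5,170,150),(15,255,255),r))
    x0,y0,x1,y1=r;out.append(cv2.resize(c['frame'][y0:y1,x0:x1],(380,290) if n!='side' else (380,475),interpolation=2))
im=np.zeros((590,780,3),np.uint8);im[:290,:380]=out[0];im[:475,390:770]=out[1];im[295:585,:380]=out[2]
cv2.imwrite('pics/m4.png',im[:,:,::-1])
E
```

```text
time_s: 16.25
eef_pos: [0.5434, 0.1202, 0.2387]
eef_rot: [0.0, 0.979, 0.202, -0.001]
wrist_force: [-0.5, 0.7, -2.5]
opening: 0.344
grasp_force: 59.9
[0.54336026 0.12023373 0.23874401] [-0.50596821  0.66580195 -2.53433791] [-0.0234796  -0.0088289   0.00949333]
wrist yel [(497, [279.6, 173.1], [250, 165, 61, 22])] cap [(9291, [274.2, 277.8], [225, 181, 97, 167]), (4, [255.5, 198.5], [255, 197, 2, 4]), (3, [259.0, 199.7], [258, 199, 3, 2])]
side yel [(245, [259.7, 229.6], [50, 61, 21, 19])] cap [(23, [255.5, 186.4], [55, 21, 2, 12])]
top yel [(46, [270.7, 223.6], [62, 49, 18, 8])] cap []
```

View pics/m4.png

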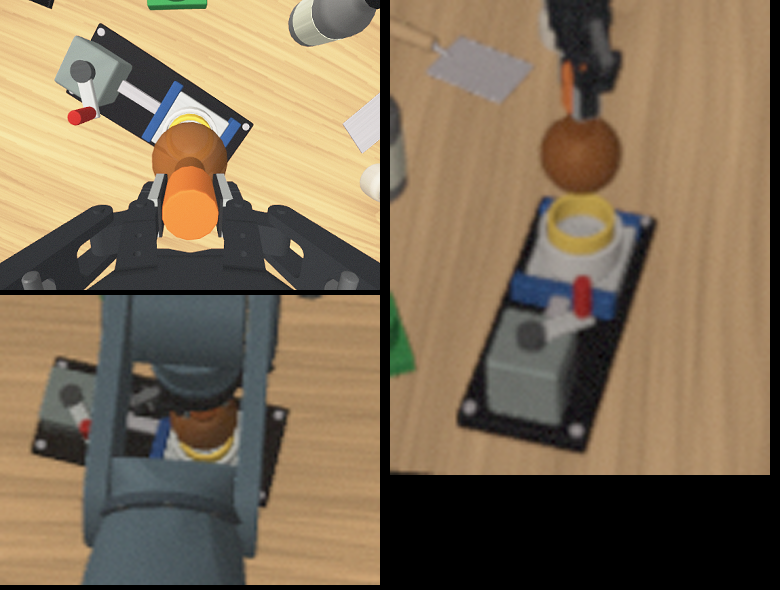

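Run:
```python
from fit import *
c=camera('side');print('belly',ray(c,[(260,208)],.159),'ring',ray(c,[(260,230)],.079))
f=cv2.cvtColor(c['frame'],cv2.COLOR_RGB2HSV)[185:225,240:280];m=cv2.inRange(f,np.array((5,100,40)),np.array((15,230,160)))
x,y,w_,h=cv2.boundingRect(m);print(x+240,y+185,w_,h)
w3=camera('wrist');print('ring wrist',ray(w3,[(280.5,195)],.083))
```

```text
belly [[0.54173471 0.12409654 0.159     ]] ring [[0.54110458 0.12721834 0.079     ]]
240 185 40 40
ring wrist [[0.54936837 0.1223652  0.083     ]]
```

```bash
python3 -m jog '[0.001,-0.0014,0.015,0,0,0,1, 0.001,-0.0014,0.03,0,0,0,1, 0.001,-0.0014,0.04,0,0,0,1, 0.001,-0.0014,0.046,0,0,0,1, 0.001,-0.0014,0.05,0,0,0,1, 0.001,-0.0014,0.054,0,0,0,1, 0.001,-0.0014,0.054,0,0,0,1]'; python3 -m jog '[0,0,0.003,0,0,0,1, 0,0,0.006,0,0,0,1, 0,0,0.006,0,0,0,1]'
```

```text
time_s: 17.38
eef_pos: [0.5443, 0.1228, 0.1858]
eef_rot: [0.0, 0.979, 0.203, 0.0]
wrist_force: [-2.5, -0.9, 4.0]
opening: 0.347
grasp_force: 60.7
time_s: 17.75
eef_pos: [0.5444, 0.1228, 0.1797]
eef_rot: [0.0, 0.979, 0.202, 0.0]
wrist_force: [-4.0, -1.4, 6.0]
opening: 0.346
grasp_force: 60.9
```

```bash
python3 -m jog '[-0.0005,0,0.002,0,0,0,1, -0.001,-0.0004,0.004,0,0,0,1, -0.001,-0.0004,0.006,0,0,0,1, -0.001,-0.0004,0.006,0,0,0,1, -0.001,-0.0004,0.006,0,0,0,1, -0.001,-0.0004,0.006,0,0,0,1]'
python3 - <<'E'
from fit import *
out=[]
for n,r in(('wrist',(140,100,420,310)),('side',(210,180,300,300))):
    c=camera(n);x0,y0,x1,y1=r;out.append(cv2.resize(c['frame'][y0:y1,x0:x1],(440 if n=='wrist' else 350,330 if n=='wrist' else 467),interpolation=2))
im=np.zeros((470,795,3),np.uint8);im[:330,:440]=out[0];im[:467,445:795]=out[1]
cv2.imwrite('pics/m5.png',im[:,:,::-1])
E
```

```text
time_s: 18.5
eef_pos: [0.544, 0.1227, 0.1745]
eef_rot: [0.0, 0.979, 0.202, 0.001]
wrist_force: [-2.2, -0.8, 8.7]
opening: 0.35
grasp_force: 61.0
```

View pics/m5.png

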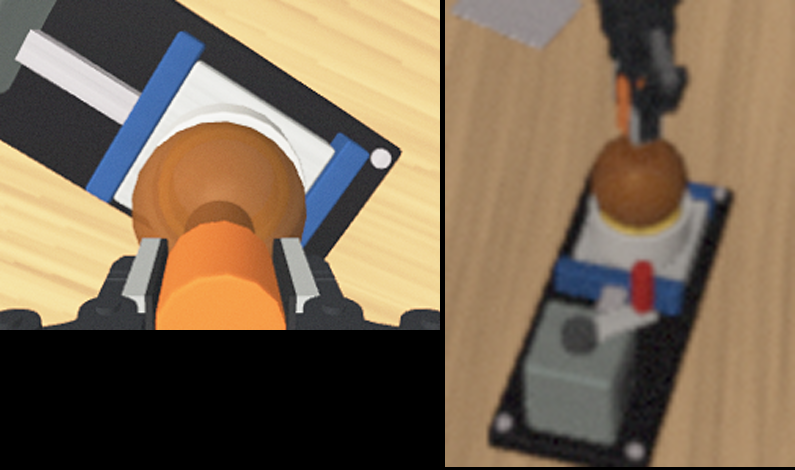

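```bash
python3 -m jog '[0,0,0.001,0,0,0,1, 0,0,0.002,0,0,0,1, 0,0,0.002,0,0,0,1, 0,0,0.002,0,0,0,1]'; python3 -m jog '[0,0,0.001,0,0,0,1, 0,0,0.002,0,0,0,1, 0,0,0.002,0,0,0,1, 0,0,0.002,0,0,0,1]'
```

```text
time_s: 19.1
eef_pos: [0.5441, 0.1227, 0.1726]
eef_rot: [0.0, 0.979, 0.202, 0.001]
wrist_force: [-1.6, -1.7, 9.0]
opening: 0.347
grasp_force: 61.1
time_s: 19.6
eef_pos: [0.5441, 0.1228, 0.1707]
eef_rot: [0.0, 0.979, 0.202, 0.001]
wrist_force: [-4.0, -1.1, 10.1]
opening: 0.348
grasp_force: 61.2
```

```bash
python3 -c "
from bench import *
o=get_obs();print(o['eef_pos'],o['wrist_force'],o['grasp_force']);print(hand_in())"
```

```text
[0.54408096 0.12275052 0.17073584] [-3.95280752 -1.07768575 10.06991398] 61.1909294128418
the job is handed in; nothing more can be done
None
```

I handed the job in at about 19.6 s with the cradle clamped and the amber flask seated upright, gripped at about 61 N. By the height and force readings the ring is pressed 18–19 mm, past flush. The hand-in returned no verdict, and I judged the jaw's grip on the cradle from the tightening force and pictures, not measured directly.

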